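Press a filled cheese mould: slide it home, wind the screw to touch, then half a turn more

ROBOT

A 7-joint arm with a two-finger parallel gripper is mounted at the origin on a cart in front of the work surface, level with it; the furniture and walls round the work are solid. World frame = base frame: x ahead of the robot, y to its left, z up, the work surface at z = 0. Lengths are in mm, angles in rad, forces in N, time in s.
With the tool pointing down it reaches from about 400 to 875 mm from the base axis. Payload 19.3 kg.
Tool frame: the origin (TCP) lies midway between the tips of the shut fingers; the grasp point (between the pads) lies 19 mm behind it; z points along the fingers, y is the line along which they close (so a half turn about z gives the same grasp; the last joint's range is limited). The gripper opens to 85 mm and grips with 20 to 120 N. Pads are 22 mm wide; open, the fingers measure 114 mm over their backs; the gripper's body (76 mm by 85 mm) begins 54 mm behind the grasp point. The pads swing forward as they close: fully open they stand 13 mm farther back than shut.
Start: joints at [-1.286, 0.521, -0.036, 1.599, 0.021, 1.021, -0.113], TCP at [217.145, 586.057, 231.291] pointing down, gripper open.
Joint ranges: [-2.91, 2.91], [-0.3, 2.13], [-1.5, 1.42], [0.17, 2.43], [-1.26, 4.41], [0.16, 1.93], [-2.52, 2.52]. Speed limits (rad/s): [1.89, 1.89, 2.39, 2.39, 3.01, 3.01, 3.01].

INTERFACE

Orientations are given as a unit quaternion [x, y, z, w].
In Python, from workcell import r, grab_frame, camera_info, order gives the robot as it stands.
- The arm moves only by the tool apply_moves, never from a script. Its arguments are lists of equal length, an entry for each row: "dp": the shift along the tool's x, y, z in m, a list of three; "delta_rot": the turn, a rotation vector about the tool's x, y, z in rad, a list of three. A call has 1 to 20 rows; each row is the pose to reach, as a shift and turn from the pose commanded when the call began, along the tool's axes at that moment; what a row does not reach only later rows make up. A row lasts 1/10 s, in which the tool goes at most 50 mm and 8.59 degrees, less where a joint would pass 70% of its speed; a pose out of reach is approached as far as the arm can. A call with a gripper value outside its range is refused whole. "claw" is the opening, from 0 (shut) to 1 (fully open), set as the call begins (left out, the last holds). The fingers move at their own pace and stop on an object; "grip_force" is the grip in N (left out, the last holds). Time passes only in rows, so rows that repeat a pose let the fingers close. It gives the time, the measured TCP pose, the force, the opening and the grip force at its end, in the units of the state.
- r.sense(): the state, without advancing time (a new reading comes with each control period).
- grab_frame(name): name is "side" or "top" or "wrist"; returns (picture, depth): 480x640x3 uint8, blue, green, red; 480x640 float32, mm along the optical axis (not along the pixel's ray), 0 where there is no reading.
- camera_info(name): a dict with "fx", "fy", "cx", "cy" (pixels), "k1" (the pictures are not rectified: a ray, as slopes to the right and down, at radius r is drawn at 1 + k1 r^2 times it, then the intrinsics apply), "xyz" and "attitude" of the camera in the world. Camera axes: x right, y up, looking along -z (the intrinsics and any distortion apply to the point x, -y, -z); pixel columns grow to the right and rows downward; lengths in mm; the calibration is good to about 2 mm. A picture is of the moment at which its call begins: read the wrist's pose just before it. camera_info takes no time and is no camera call; for the wrist camera it gives the pose at the moment of the call.
- order.hand_in(): hands the job in; it is judged then, once.
The state is a dict: "clock": time; "joint_positions": joint angles; "joint_vel": joint speeds; "joint_efforts": joint torques, N m; "tool_pos": TCP position; "tool_rot": TCP orientation; "wrist_force": force on the tool from outside, world axes, zero at the start; "torque": the same for the moment, N m; "finger_gap": opening from 0.0 (shut) to 1.0 (fully open); "grip_force": force on a finger pad.
Only numpy, scipy, OpenCV 4.12 (cv2) and the standard library are available. Lean on these libraries where they do the work, as an engineer would, in place of code of your own. Each camera call takes 0.05 s, during which the arm holds its last target. There are 200 camera calls.

TASK

Push the tray with the filled cheese mould fully home against the stop under the small screw press. Then wind the handwheel down until the plate just meets the wooden follower in the mould, and from that touch give the wheel half a turn more, no further; leave the mould pressed like that and disturb nothing else on the worktop.

Things in the scene. Friction and masses are not known exactly. Their poses are not given: they have to be found in the camera images.
- press: Two-post screw press, fixed. Origin on the worktop on the screw axis; +x runs from its open front to the stop, z up. Beech base x -165..85, y +-85, top z 22 mm. Side rails guide the 108 mm tray (2 mm play a side); stop face at x 59. Posts y +-72, beam z 160-188. Round steel plate (76 dia) under the beam: underside z 114 mm at wheel angle 0, on a stiff spring (140 N preload, 18 N/mm).
- tray: Loose flat aluminium tray (0.35 kg, 5 mm thick, 108 mm wide), sliding in the rails of the press base, carrying the mould. Origin at its underside, below the mould's centre; its +x points to the stop. Home when its back edge (58 mm behind the origin) meets the stop, so that its origin lies on the press axis within 3 mm. It starts 50 to 80 mm pulled out.
- tray_knob (a point): Grip point of the black round upright pull knob on the tray's front tongue: 22 mm diameter, 42 mm tall; the point lies on its axis, 22 mm above the tongue and 20 mm below the knob's top. It is 150 mm in front of the tray's origin.
- mould: White perforated round mould (96 mm diameter, 60 mm tall, 0.56 to 0.91 kg), standing loose in a low ring on the tray. Origin at the centre of its underside, which is 5 mm above the tray's. A flat round wooden follower (85 mm) stands out of its mouth; its top is 3 to 15 mm above the rim, depending on the filling, and is not measured. The follower is firm and does not sink under the plate.
- handwheel (a joint): Angle of the press's dark 3-spoke handwheel (rim radius 60 mm), rad; starts 0 to 4.4. It grows clockwise from above, lowering wheel and plate 10 mm a turn. Free winding takes 0.45 N m (7.5 N at the handle); at the touch this jumps by half, rising to 0.82 N m half a turn later. Held still, the handle then pushes back with about 3.7 N, 6 N at the end (free: about none). The screw stays where left.
- crank_grip (a point): Grip point of the black upright crank handle on the wheel's rim, 60 mm from the screw axis: 22 mm diameter, 44 mm tall, spinning freely on its pin. The point lies on its axis, 24 mm above its foot and 20 mm below its top; the rim's top is 26 mm below the point. It is at z 271 mm at wheel angle 0 and sinks 10 mm a turn.
- mill_1: Bystander: small salt shaker with grey cap, 44 mm diameter, 90 mm tall, origin at its underside.
- spice_jar_2: Bystander: glass spice jar with red cap, 41 mm diameter, 105 mm tall, origin at its underside.
- kitchen_timer: Bystander: white kitchen timer with red dial, 66 mm diameter, 53 mm tall, origin at its underside.
- mug: Bystander: pale blue mug, 83 x 116 x 95 mm with its handle, origin at its underside.
Things that resemble listed ones, but are neither listed nor needed, are in the scene too. What is shaped like the mould but turquoise is not meant.

How it is judged:
By the outcome, as a careful person would: the job done as asked, in the order asked, and still so for the second after the job is handed in, with the robot touching nothing.
It also fails if it takes over 72 s, if anything falls off the work surface, if the arm or the gripper's body presses on something with over 40 N, if the wrist force passes 120 N, or if a joint passes its speed limit or range.

## Working session

There is one attempt and no reset: what is moved stays moved. The work goes in short steps, Python scripts to look and compute and a tool call to move; the robot and the scene stay as the last step left them, time stands still between calls to the robot, and variables do not carry over. Pictures are saved under pics/ and viewed, at most 10 in all, crops included, and the job is handed in when it is done.

Besides the shell and the picture viewer there is one more tool, called after "Call:" by a JSON object that holds its "op" and its "data", one argument or row to a line. apply_moves: Moves the arm, as the interface text tells. Its arguments: {"type":"object","properties":{"dp":{"type":"array"},"delta_rot":{"type":"array"},"claw":{"type":"number"},"grip_force":{"type":"number"}},"required":["dp","delta_rot"]}

```bash
mkdir -p pics; cat > h.py <<'E'
import numpy as np, cv2
from scipy.spatial.transform import Rotation as R
from workcell import r, grab_frame, camera_info, order
def rot(a):
    a=np.array(a,float)
    return a if a.shape==(3,3) else R.from_quat(a).as_matrix()
def ray(ci,u,v):
    K=np.array([[ci['fx'],0,ci['cx']],[0,ci['fy'],ci['cy']],[0,0,1.]])
    p=np.array([(u-ci['cx'])/ci['fx'],(v-ci['cy'])/ci['fy']]);s=p.copy()
    for _ in range(20): s=p/(1+ci['k1']*(s@s))
    return np.array(ci['xyz'],float), rot(ci['attitude'])@np.array([s[0],-s[1],-1.])
def onz(ci,u,v,z):
    o,d=ray(ci,u,v); return o+d*(z-o[2])/d[2]
def cloud(ci,D):
    v,u=np.mgrid[0:480,0:640]
    p=np.stack([(u-ci['cx'])/ci['fx'],(v-ci['cy'])/ci['fy']],-1);s=p.copy()
    for _ in range(20): s=p/(1+ci['k1']*(s**2).sum(-1,keepdims=True))
    c=np.stack([s[...,0],-s[...,1],-np.ones(u.shape)],-1)*D[...,None]
    return c@rot(ci['attitude']).T+np.array(ci['xyz'])
def cross(a,b):
    (o1,d1),(o2,d2)=a,b
    t=np.linalg.lstsq(np.stack([d1,-d2],1),o2-o1,rcond=None)[0]
    p,q=o1+t[0]*d1,o2+t[1]*d2
    return (p+q)/2,np.linalg.norm(p-q)
E
python3 - <<'E'
from h import *
for n in('top','side'):
    ci=camera_info(n);print(ci)
    f,d=grab_frame(n);cv2.imwrite(f'pics/{n}1.png',f);np.savez(f'{n}1.npz',f=f,d=d)
print(r.sense());print(camera_info('wrist'))
E
```

```text
{'fx': 592.9182788531799, 'fy': 592.9182788531799, 'cx': 318.49674646776117, 'cy': 235.9909856644737, 'k1': -0.18123601049627203, 'xyz': array([ 241.81530787, -242.79752969, 1483.15591102]), 'attitude': array([ 0.11756651, -0.07130588, -0.49211211,  0.85960413])}
{'fx': 469.1510560603446, 'fy': 469.1510560603446, 'cx': 317.91511826686985, 'cy': 239.34304241109598, 'k1': -0.0286552911410473, 'xyz': array([ 645.68051382,  547.16754623, 1184.6108786 ]), 'attitude': array([0.01533193, 0.275499  , 0.96038608, 0.03903604])}
{'clock': 0.1, 'joint_positions': array([-1.28618787,  0.52193942, -0.03631163,  1.59989129,  0.02121725,
        1.02106936, -0.11276436]), 'joint_vel': array([-0.00131336, -0.0019817 ,  0.00134898, -0.00117857, -0.00017389,
       -0.00086748,  0.00038056]), 'joint_efforts': array([ 2.62640344e-03, -9.28473043e+01,  1.98343500e+00, -3.70543671e+01,
        1.80624914e-02,  5.17681488e-03, -2.46373912e-05]), 'tool_pos': array([217.0828591 , 585.81198152, 230.81418049]), 'tool_rot': array([ 1.76465819e-01,  9.84306661e-01, -4.59332943e-04, -3.97299739e-05]), 'wrist_force': array([-0.71737962,  0.51755228,  0.25236888]), 'torque': array([-0.02362174, -0.04548425, -0.01463885]), 'grip_force': 0.0, 'finger_gap': 0.9968007443385009}
{'fx': 427.60620725297866, 'fy': 427.60620725297866, 'cx': 315.7551926203034, 'cy': 245.54747633083463, 'k1': -0.051828586319667934, 'xyz': array([143.69281292, 612.5168176 , 373.63636323]), 'attitude': array([-0.12677447, -0.088146  ,  0.56366256,  0.81144503])}
```

View pics/top1.png

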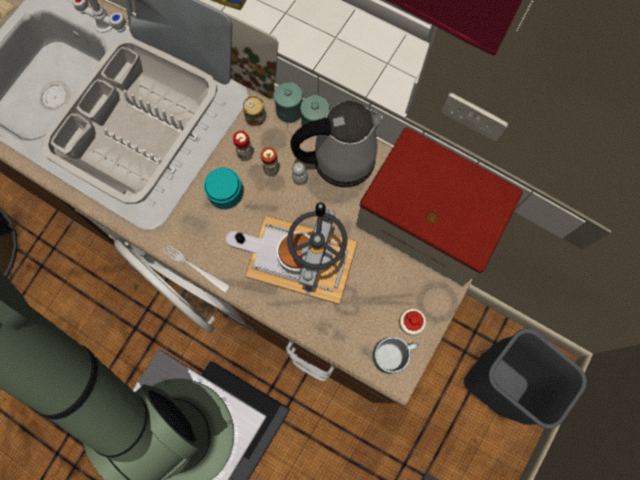

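View pics/side1.png

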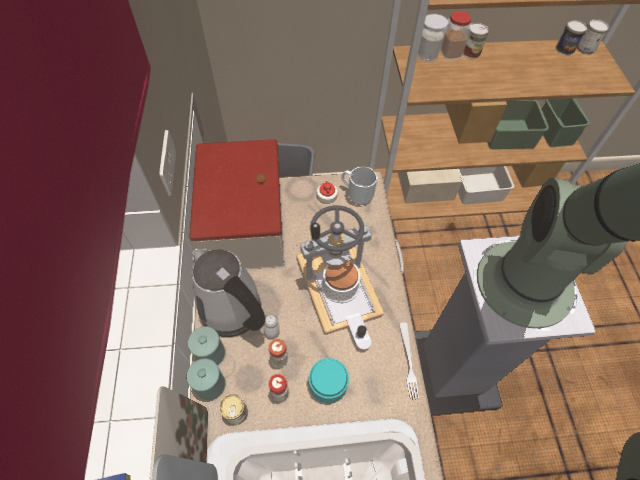

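Top view: press with wheel at (318,241), crank handle (320,210), tray knob (238,239), white mould at (292,252). The turquoise decoy is at (223,187). Side view: wheel (337,228), crank (315,231), knob (362,331), mould (341,278). Now an enlarged crop for confirmation, with measurements.

```bash
python3 - <<'E'
from h import *
t=np.load('top1.npz');s=np.load('side1.npz')
a=cv2.resize(t['f'][195:310,220:370],None,fx=5,fy=5,interpolation=cv2.INTER_CUBIC)[:,:400+350]
b=cv2.resize(s['f'][195:355,290:390],None,fx=3.6,fy=3.6,interpolation=cv2.INTER_CUBIC)
a=cv2.resize(a,None,fx=.58,fy=.58)
im=np.zeros((580,800,3),np.uint8);im[:a.shape[0],:a.shape[1]]=a;im[:b.shape[0],440:440+b.shape[1]]=b
cv2.imwrite('pics/crop1.png',im)
for n,z,box in(('top',t,(195,310,220,370)),('side',s,(195,355,290,390))):
    f=z['f'];y0,y1,x0,x1=box
    m=np.zeros((480,640),np.uint8);m[y0:y1,x0:x1]=(f[y0:y1,x0:x1].max(-1)<45)
    k,l,st,c=cv2.connectedComponentsWithStats(m)
    P=cloud(camera_info(n),z['d'])
    for i in range(1,k):
        if st[i,4]>15:
            q=P[(l==i)&(z['d']>0)];print(n,st[i],c[i].round(1),np.median(q,0).round(0),q[:,2].max().round(0))
E
```

```text
top [315 204  10  14  88] [320.1 211.2] [589. -53. 277.] 298.0
top [236 234   8   9  57] [239.6 237.8] [490. 118.  69.] 77.0
```

View pics/crop1.png

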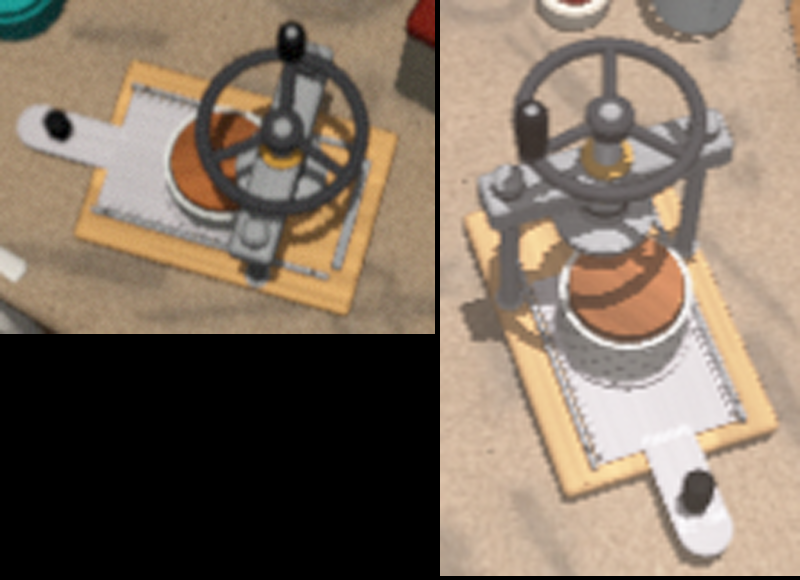

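The crop confirms it: the knob is on the tongue in front of the white mould with its brown follower, and the black crank handle is on the far-left rim of the wheel. The other dark things (kettle handle) are not part of the press.

```bash
python3 - <<'E'
from h import *
from scipy.optimize import least_squares
t=np.load('top1.npz');s=np.load('side1.npz')
rays={}
for n,z,box in(('top',t,(195,310,220,370)),('side',s,(195,355,290,390))):
    f=z['f'].astype(int);P=cloud(camera_info(n),z['d']);ok=np.zeros((480,640),bool);ok[box[0]:box[1],box[2]:box[3]]=1;ok&=z['d']>0
    # noise
    k=ok&(f.max(-1)<(45 if n=='top' else 60))
    q=P[k]
    for nm,c in(('crank',(589,-53)),('knob',(490,118))):
        w=k&(np.hypot(P[...,0]-c[0],P[...,1]-c[1])<40);v,u=np.nonzero(w)
        if len(u)==0: continue
        rays[n,nm]=ray(camera_info(n),u.mean(),v.mean())
        print(n,nm,len(u),u.mean().round(1),v.mean().round(1),np.median(P[w],0).round(0),np.percentile(P[w][:,2],[5,95]).round(0))
    # wheel rim
    w=ok&(f.max(-1)<95)&(P[...,2]>205)&(P[...,2]<255)
    q=P[w]; fit=least_squares(lambda p:np.hypot(q[:,0]-p[0],q[:,1]-p[1])-58,[590,10],loss='soft_l1',f_scale=3)
    d=np.hypot(*(q[:,:2]-fit.x).T);g=q[(d>45)&(d<68)]
    fit=least_squares(lambda p:np.hypot(g[:,0]-p[0],g[:,1]-p[1])-58,fit.x,loss='soft_l1',f_scale=3)
    print(n,'wheel',fit.x.round(1),len(g),np.median(g[:,2]))
    hub=ok&(np.hypot(P[...,0]-fit.x[0],P[...,1]-fit.x[1])<12)&(P[...,2]>200);print('hub',np.median(P[hub],0).round(1))
    # base: wood orange
    hsv=cv2.cvtColor(z['f'],cv2.COLOR_BGR2HSV);b=ok&(hsv[...,1]>90)&(hsv[...,0]>8)&(hsv[...,0]<28)&(P[...,2]>12)&(P[...,2]<32)
    pts=P[b];R_=cv2.minAreaRect(pts[:,:2].astype(np.float32));print(n,'base',len(pts),R_,np.median(pts[:,2]));print(cv2.boxPoints(R_).round(0).tolist())
    fo=ok&(hsv[...,1]>100)&(hsv[...,0]<20)&(P[...,2]>60)&(P[...,2]<110);q=P[fo]
    print('follower',len(q),np.percentile(q[:,2],[5,50,95]).round(1),np.array(cv2.minEnclosingCircle(q[:,:2].astype(np.float32))[0]).round(1))
for nm in('crank','knob'):
    if('top',nm)in rays and('side',nm)in rays: print(nm,cross(rays['top',nm],rays['side',nm]))
E
```

```text
top crank 88 320.2 211.3 [589. -53. 277.] [245. 294.]
top knob 57 239.6 237.8 [490. 118.  69.] [45. 74.]
top wheel [539.9 -73.9] 834 245.45403574385557
hub [539.3 -74.6 249. ]
top base 2348 ((532.2894287109375, -33.2359619140625), (172.59799194335938, 250.9712371826172), 14.117871284484863) 23.181549427962977
[[418.0, 67.0], [479.0, -176.0], [647.0, -134.0], [585.0, 110.0]]
follower 466 [ 92.   98.3 103. ] [531.9 -23.6]
side crank 17 314.4 233.4 [601. -38. 274.] [259. 283.]
side wheel [543.8 -66.9] 121 241.71307890120443
hub [543.8 -65.  245. ]
side base 1209 ((530.75537109375, -30.757766723632812), (170.0926513671875, 248.11294555664062), 14.227324485778809) 21.356325990635696
[[418.0, 69.0], [479.0, -172.0], [644.0, -130.0], [583.0, 110.0]]
follower 634 [92.4 96.2 99.8] [527.  -19.4]
crank (array([596.56218725, -49.21968129, 254.30592632]), np.float64(0.43412763043004227))
```

```bash
cat >> h.py <<'E'
def dp(target,az_y=None):
    """world target TCP mm, azimuth of tool y (deg) -> dp (m), rotation about tool z (tool down)"""
    s=r.sense();M=rot(s['tool_rot']);d=M.T@(np.array(target)-s['tool_pos'])/1e3
    if az_y is None: return d.round(4)
    a=np.radians(az_y);yt=np.array([np.cos(a),np.sin(a),0]);zt=np.array([0,0,-1.]);T=np.stack([np.cross(yt,zt),yt,zt],1)
    return d.round(4),R.from_matrix(M.T@T).as_rotvec().round(4)
E
python3 - <<'E'
from h import *
t=np.load('top1.npz');P=cloud(camera_info('top'),t['d']);ok=(t['d']>0)
for x in range(200,801,50):
    print(x,[int(np.percentile(q,98)) if len(q:=P[...,2][ok&(abs(P[...,0]-x)<25)&(abs(P[...,1]-y)<25)]) else None for y in range(-300,650,50)])
for az in(104.2,14.2): print(dp((490,122,265),az))
E
```

```text
200 [-885, -886, -885, -883, -881, -882, -883, -885, -886, -885, -885, -885, -885, -883, -884, -883, 332, 314, -884]
250 [-884, -885, -884, -883, -884, -883, -887, -884, -883, -476, -359, -316, -306, -884, -884, -883, -883, -885, -881]
300 [-884, -94, -92, -91, -93, -884, -884, -879, -884, -884, -356, -302, -276, -264, -261, -268, -282, -322, -883]
350 [5, 5, 6, 6, 6, 6, 7, 6, 8, 16, 19, 8, 8, 6, 6, 7, 6, 6, 6]
400 [96, 6, 7, 7, 7, 7, 8, 20, 8, 16, 21, 10, 8, 9, 103, 104, 104, 106, 106]
450 [95, 7, 7, 23, 207, 36, 37, 36, 23, 31, 9, 7, 7, 93, 105, 104, 104, 101, 100]
500 [9, 7, 9, 247, 249, 249, 248, 35, 72, 72, 7, 7, 8, 102, 106, 25, 25, 24, 102]
550 [22, 7, 8, 248, 251, 252, 249, 36, 32, 7, 73, 76, 56, 96, 105, 58, 59, 58, 99]
600 [8, 7, 8, 40, 249, 294, 245, 31, 25, 8, 75, 77, 69, 96, 105, 26, 26, 27, 89]
650 [8, 8, 181, 28, 28, 190, 7, 8, 8, 8, 58, 69, 7, 11, 106, 93, 91, 91, 92]
700 [198, 218, 196, 195, 195, 8, 7, 86, 92, 111, 110, 111, 8, 10, 106, 81, 29, 26, 80]
750 [202, 218, 197, 196, 195, 147, 214, 237, 234, 8, 7, 104, 7, 10, 105, 31, 29, 31, 31]
800 [198, 197, 197, 197, 195, 233, 241, 241, 237, 6, 9, 75, 77, 11, 105, 106, 106, 105, 106]
(array([-0.417 , -0.3401, -0.0338]), array([-9.000e-04, -2.000e-04, -6.026e-01]))
(array([-0.417 , -0.3401, -0.0338]), array([-8.000e-04,  5.000e-04,  9.682e-01]))
```

Call:
{"op": "apply_moves", "data": {
  "dp": [
    [-0.417,-0.34,-0.034],
    [-0.417,-0.34,-0.034],
    [-0.417,-0.34,-0.034],
    [-0.417,-0.34,-0.034],
    [-0.417,-0.34,-0.034],
    [-0.417,-0.34,-0.034],
    [-0.417,-0.34,-0.034],
    [-0.417,-0.34,-0.034],
    [-0.417,-0.34,-0.034],
    [-0.417,-0.34,-0.034],
    [-0.417,-0.34,-0.034],
    [-0.417,-0.34,-0.034],
    [-0.417,-0.34,-0.034],
    [-0.417,-0.34,-0.034],
    [-0.417,-0.34,-0.034],
    [-0.417,-0.34,-0.034]
  ],
  "delta_rot": [
    [0,0,-0.603],
    [0,0,-0.603],
    [0,0,-0.603],
    [0,0,-0.603],
    [0,0,-0.603],
    [0,0,-0.603],
    [0,0,-0.603],
    [0,0,-0.603],
    [0,0,-0.603],
    [0,0,-0.603],
    [0,0,-0.603],
    [0,0,-0.603],
    [0,0,-0.603],
    [0,0,-0.603],
    [0,0,-0.603],
    [0,0,-0.603]
  ],
  "claw": 1.0
}}

```text
clock: 1.7
tool_pos: [489.7, 123.2, 265.3]
tool_rot: [-0.125, 0.992, 0.0, -0.0]
wrist_force: [-0.1, 0.1, -0.2]
finger_gap: 1.002
grip_force: 0.0
```

```bash
python3 - <<'E'
from h import *
ci=camera_info('wrist');f,d=grab_frame('wrist');np.savez('w1.npz',f=f,d=d,**ci)
cv2.imwrite('pics/w1.png',f);print(r.sense()['joint_positions'].round(2),r.sense()['tool_pos'],ci['xyz'])
E
```

```text
[-0.37  0.29  0.    1.87 -0.    0.98  1.46] [489.76539973 123.09703788 265.2993897 ] [413.8643567  103.38139307 408.1273909 ]
```

View pics/w1.png

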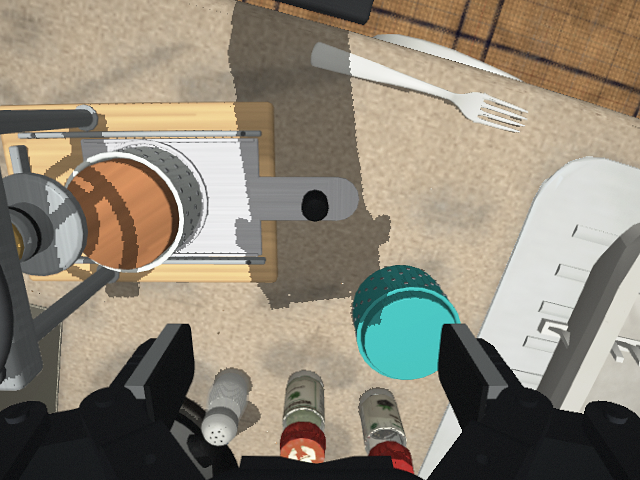

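The wrist view shows the knob at (315,206) on the tongue and the brown follower at (130,212) in the white mould. The turquoise decoy is at (407,325).

```bash
python3 - <<'E'
from h import *
w=dict(np.load('w1.npz'));P=cloud(w,w['d']);f=w['f'];hsv=cv2.cvtColor(f,cv2.COLOR_BGR2HSV)
k=np.zeros((480,640),bool);k[185:228,295:335]=f[185:228,295:335].max(-1)<40
top=k&(P[...,2]>64)
v,u=np.nonzero(top);print('knob top',len(u),u.mean(),v.mean(),np.median(P[top],0),P[top].mean(0),np.ptp(P[top],0))
v,u=np.nonzero(k);rw=ray(w,u.mean(),v.mean())
c=camera_info('top');print('tri',cross(rw,ray(c,239.6,237.8)))
fo=np.zeros((480,640),bool);fo[140:285,60:200]=1
fo&=(hsv[...,1]>90)&(hsv[...,0]<20)&(P[...,2]>80)
q=P[fo];print('follower',np.percentile(q[:,2],[5,50,95]),np.array(cv2.minEnclosingCircle(q[:,:2].astype(np.float32))[0]))
ri=np.zeros((480,640),bool);ri[140:285,60:200]=1;ri&=(hsv[...,1]<40)&(hsv[...,2]>190)&(P[...,2]>75)
q=P[ri];print('rim',len(q),np.percentile(q[:,2],[10,50,90]),cv2.minEnclosingCircle(q[:,:2].astype(np.float32)))
b=(hsv[...,1]>70)&(hsv[...,0]>8)&(hsv[...,0]<28)&(P[...,2]>15)&(P[...,2]<30)&(P[...,0]<640)&(P[...,1]<130);q=P[b];print('base edge y-rect',cv2.minAreaRect(q[:,:2].astype(np.float32)),np.median(q[:,2]))
E
```

```text
knob top 536 314.339552238806 207.70149253731344 [488.33451753 121.31039236  68.85575319] [488.18938232 121.31701762  69.64624651] [ 86.16115874  28.77982334 344.12175578]
tri (array([491.25713984, 122.20776977,  50.02368584]), np.float64(1.510182126307166))
follower [90.23137767 96.79707758 98.05158053] [491.51812744  26.19794083]
rim 1662 [ 86.32807057  87.88728347 124.15010141] ((491.3605041503906, 30.13072395324707), 106.63655853271484)
base edge y-rect ((529.0050048828125, -34.90260314941406), (169.6748809814453, 249.9981689453125), 13.674398422241211) 22.01464439601591
```

Call:
{"op": "apply_moves", "data": {
  "dp": [
    [0,-0.001,0.05],
    [0,-0.001,0.1],
    [0,-0.001,0.15],
    [0,-0.001,0.19],
    [0,-0.001,0.215],
    [0,-0.001,0.228],
    [0,-0.001,0.228],
    [0,-0.001,0.228]
  ],
  "delta_rot": [
    [0,0,0],
    [0,0,0],
    [0,0,0],
    [0,0,0],
    [0,0,0],
    [0,0,0],
    [0,0,0],
    [0,0,0]
  ]
}}

```text
clock: 2.55
tool_pos: [490.8, 121.7, 38.2]
tool_rot: [-0.124, 0.992, 0.0, 0.0]
wrist_force: [0.3, 0.4, 0.8]
finger_gap: 1.0
grip_force: 0.0
```

Call:
{"op": "apply_moves", "data": {
  "dp": [
    [0,0,0],
    [0,0,0],
    [0,0,0],
    [0,0,0],
    [0,0,0],
    [0,0,0],
    [0,0,0],
    [0,0,0],
    [0,0,0],
    [0,0,0]
  ],
  "delta_rot": [
    [0,0,0],
    [0,0,0],
    [0,0,0],
    [0,0,0],
    [0,0,0],
    [0,0,0],
    [0,0,0],
    [0,0,0],
    [0,0,0],
    [0,0,0]
  ],
  "claw": 0.1,
  "grip_force": 30
}}

```text
clock: 3.55
tool_pos: [490.5, 121.7, 37.8]
tool_rot: [-0.124, 0.992, 0.0, 0.0]
wrist_force: [-3.1, 1.9, 9.1]
finger_gap: 0.248
grip_force: 29.0
```

Call:
{"op": "apply_moves", "data": {
  "dp": [
    [0,-0.008,0],
    [0,-0.018,0],
    [0,-0.028,0],
    [0,-0.036,0],
    [0,-0.041,0],
    [0,-0.043,0],
    [0,-0.044,0],
    [0,-0.044,0]
  ],
  "delta_rot": [
    [0,0,0],
    [0,0,0],
    [0,0,0],
    [0,0,0],
    [0,0,0],
    [0,0,0],
    [0,0,0],
    [0,0,0]
  ]
}}

```text
clock: 4.35
tool_pos: [501.4, 80.2, 37.8]
tool_rot: [-0.124, 0.992, 0.001, 0.001]
wrist_force: [-1.9, 8.3, 7.8]
finger_gap: 0.247
grip_force: 29.3
```

Call:
{"op": "apply_moves", "data": {
  "dp": [
    [0,-0.001,0],
    [0,-0.002,0],
    [0,-0.003,0],
    [0,-0.003,0]
  ],
  "delta_rot": [
    [0,0,0],
    [0,0,0],
    [0,0,0],
    [0,0,0]
  ]
}}

```text
clock: 4.75
tool_pos: [502.1, 77.5, 37.8]
tool_rot: [-0.124, 0.992, 0.001, 0.001]
wrist_force: [-2.3, 9.9, 7.4]
finger_gap: 0.249
grip_force: 29.3
```

Call:
{"op": "apply_moves", "data": {
  "dp": [
    [0,-0.001,0],
    [0,-0.002,0],
    [0,-0.003,0],
    [0,-0.003,0]
  ],
  "delta_rot": [
    [0,0,0],
    [0,0,0],
    [0,0,0],
    [0,0,0]
  ]
}}

```text
clock: 5.15
tool_pos: [502.8, 74.7, 37.8]
tool_rot: [-0.125, 0.992, 0.001, 0.001]
wrist_force: [-3.3, 9.5, 8.1]
finger_gap: 0.245
grip_force: 29.3
```

Call:
{"op": "apply_moves", "data": {
  "dp": [
    [0,-0.001,0],
    [0,-0.002,0],
    [0,-0.003,0],
    [0,-0.003,0]
  ],
  "delta_rot": [
    [0,0,0],
    [0,0,0],
    [0,0,0],
    [0,0,0]
  ]
}}

```text
clock: 5.55
tool_pos: [503.6, 71.7, 37.8]
tool_rot: [-0.124, 0.992, 0.001, 0.001]
wrist_force: [-3.0, 9.4, 8.6]
finger_gap: 0.252
grip_force: 29.3
```

Call:
{"op": "apply_moves", "data": {
  "dp": [
    [0,-0.001,0],
    [0,-0.002,0],
    [0,-0.003,0],
    [0,-0.003,0]
  ],
  "delta_rot": [
    [0,0,0],
    [0,0,0],
    [0,0,0],
    [0,0,0]
  ]
}}

```text
clock: 5.95
tool_pos: [503.8, 71.1, 37.8]
tool_rot: [-0.125, 0.992, 0.002, 0.0]
wrist_force: [-7.5, 23.7, 10.0]
finger_gap: 0.25
grip_force: 30.2
```

Call:
{"op": "apply_moves", "data": {
  "dp": [
    [0,-0.001,0],
    [0,-0.002,0],
    [0,-0.002,0]
  ],
  "delta_rot": [
    [0,0,0],
    [0,0,0],
    [0,0,0]
  ]
}}

```text
clock: 6.25
tool_pos: [503.8, 71.0, 37.8]
tool_rot: [-0.126, 0.992, 0.003, 0.0]
wrist_force: [-11.4, 35.8, 12.1]
finger_gap: 0.245
grip_force: 31.2
```

Call:
{"op": "apply_moves", "data": {
  "dp": [
    [0,0.0025,0],
    [0,0.0035,0],
    [0,0.0035,0],
    [0,0.0035,0],
    [0,0.0035,0]
  ],
  "delta_rot": [
    [0,0,0],
    [0,0,0],
    [0,0,0],
    [0,0,0],
    [0,0,0]
  ],
  "claw": 0.7
}}

```text
clock: 6.75
tool_pos: [503.7, 68.2, 37.3]
tool_rot: [-0.124, 0.992, -0.0, -0.0]
wrist_force: [-0.2, -0.6, 0.1]
finger_gap: 0.7
grip_force: 0.0
```

Call:
{"op": "apply_moves", "data": {
  "dp": [
    [0,0,-0.01],
    [0,0,-0.03],
    [0,0,-0.06],
    [0,0.02,-0.1],
    [0,0.03,-0.15],
    [0,0.03,-0.2],
    [0,0.03,-0.25],
    [0,0.03,-0.3],
    [0,0.03,-0.3],
    [0,0.03,-0.3]
  ],
  "delta_rot": [
    [0,0,0],
    [0,0,0],
    [0,0,0],
    [0,0,0],
    [0,0,0],
    [0,0,0],
    [0,0,0],
    [0,0,0],
    [0,0,0],
    [0,0,0]
  ]
}}

```text
clock: 7.75
tool_pos: [496.3, 97.5, 338.9]
tool_rot: [-0.124, 0.992, 0.0, 0.001]
wrist_force: [-0.4, 0.2, -0.5]
finger_gap: 0.698
grip_force: 0.0
```

```bash
python3 - <<'E'
from h import *
ci=camera_info('wrist');f,d=grab_frame('wrist');np.savez('w2.npz',f=f,d=d,**ci)
for n in('top','side'):
    g,e=grab_frame(n);np.savez(f'{n}2.npz',f=g,d=e)
cv2.imwrite('pics/w2.png',f);print(r.sense()['joint_positions'].round(2),r.sense()['tool_pos'],r.sense()['clock'],r.sense()['wrist_force'])
E
```

```text
[-0.31  0.23 -0.01  1.77  0.    1.15  1.51] [495.7533619   97.41751462 336.50848566] 7.9 [ 0.85388016  0.06553449 -0.12375049]
```

View pics/w2.png

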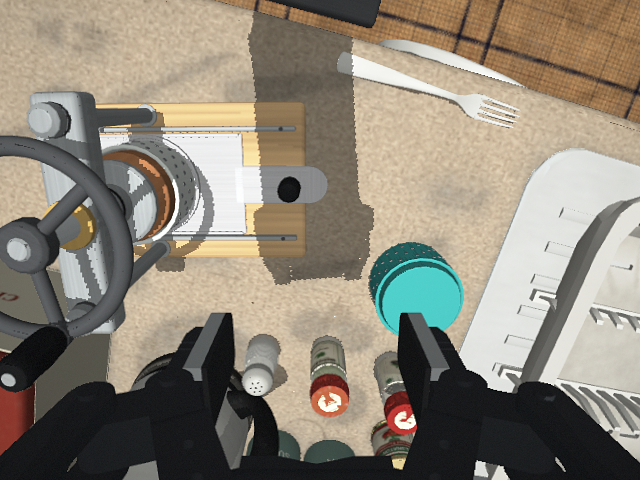

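The wrist view shows the tray seated with the knob at (289,188). The hub is at (18,250), and the crank handle runs from (60,340) to its top at (10,379).

```bash
python3 - <<'E'
from h import *
w=dict(np.load('w2.npz'));P=cloud(w,w['d'])
def at(u,v,k=2):
    q=P[v-k:v+k+1,max(u-k,0):u+k+1].reshape(-1,3);return np.median(q,0).round(1)
print('pin top',at(10,379),'hub',at(18,250))
k=(P[...,2]>280)&(P[...,2]<300)&(P[...,0]<660)&(P[...,1]<0);v,u=np.nonzero(k);print('capslab',len(u),u.mean(),v.mean(),P[k].mean(0),np.percentile(P[k],[2,98],axis=0).round(1).tolist())
kk=(P[...,2]>262)&(P[...,2]<300)&(P[...,1]<0);print('handle side z range',np.percentile(P[kk],[2,98],axis=0).round(1).tolist())
# knob
kn=np.zeros((480,640),bool);kn[172:206,272:306]=w['f'][172:206,272:306].max(-1)<40;kn&=P[...,2]>60
print('knob',np.median(P[kn],0))
for n in('top','side'):
    z=np.load(n+'2.npz');Q=cloud(camera_info(n),z['d']);m=(Q[...,2]>281)&(Q[...,2]<300)&(np.hypot(Q[...,0]-596,Q[...,1]+50)<25)&(z['d']>0)
    v,u=np.nonzero(m);print(n,len(u),Q[m].mean(0).round(1))
    if len(u):print('x with wrist pin',cross(ray(camera_info(n),u.mean(),v.mean()),ray(w,10,379)))
E
```

```text
pin top [592.9 -48.4 291.9] hub [538.2 -73.1 249. ]
capslab 1304 17.666411042944784 371.5299079754601 [590.03880306 -46.4442118  288.33605129] [[582.9, -55.4, 280.7], [601.2, -38.9, 292.4]]
handle side z range [[582.8, -55.9, 263.1], [600.7, -38.7, 292.2]]
knob [501.24507353  70.97007294  68.66268516]
top 80 [593.5 -50.  290.6]
x with wrist pin (array([594.00779807, -49.67317481, 290.2227702 ]), np.float64(0.9586171921518518))
side 71 [596.5 -44.4 288.5]
x with wrist pin (array([596.27510524, -48.62280629, 286.87283883]), np.float64(5.174718258196832))
```

```bash
python3 - <<'E'
from h import *
print(dp((594,-49,318),104.2),dp((594,-49,256)))
E
```

```text
(array([-0.0593, -0.1661,  0.0184]), array([-0.0001, -0.0016,  0.0003])) [-0.0594 -0.1661  0.0804]
```

Call:
{"op": "apply_moves", "data": {
  "dp": [
    [-0.015,-0.042,0],
    [-0.03,-0.084,0],
    [-0.045,-0.125,0],
    [-0.056,-0.155,0.01],
    [-0.059,-0.166,0.02],
    [-0.059,-0.166,0.03],
    [-0.059,-0.166,0.05],
    [-0.059,-0.166,0.07],
    [-0.059,-0.166,0.08],
    [-0.059,-0.166,0.08],
    [-0.059,-0.166,0.08]
  ],
  "delta_rot": [
    [0,0,0],
    [0,0,0],
    [0,0,0],
    [0,0,0],
    [0,0,0],
    [0,0,0],
    [0,0,0],
    [0,0,0],
    [0,0,0],
    [0,0,0],
    [0,0,0]
  ]
}}

```text
clock: 9.0
tool_pos: [594.3, -48.2, 257.8]
tool_rot: [-0.124, 0.992, 0.0, 0.0]
wrist_force: [-0.0, -0.2, 0.3]
finger_gap: 0.698
grip_force: 0.0
```

```bash
python3 - <<'E'
from h import *
ci=camera_info('wrist');f,d=grab_frame('wrist');cv2.imwrite('pics/w3.png',f);s=r.sense();print(s['tool_pos'],s['wrist_force'],s['joint_positions'].round(2),s['clock'])
E
```

```text
[594.49587706 -48.38104741 258.12356311] [-0.25892733 -0.10590685 -0.539997  ] [-0.07  0.45  0.07  1.65 -0.04  1.04  1.83] 9.05
```

View pics/w3.png

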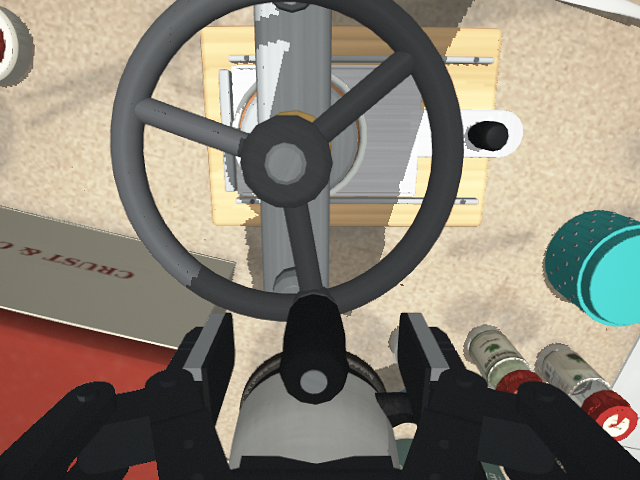

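The crank handle sits between the pads at (315,370), and the hub is at (285,161). Closing on it.

Call:
{"op": "apply_moves", "data": {
  "dp": [
    [0,0,0],
    [0,0,0],
    [0,0,0],
    [0,0,0],
    [0,0,0],
    [0,0,0],
    [0,0,0],
    [0,0,0]
  ],
  "delta_rot": [
    [0,0,0],
    [0,0,0],
    [0,0,0],
    [0,0,0],
    [0,0,0],
    [0,0,0],
    [0,0,0],
    [0,0,0]
  ],
  "claw": 0.1,
  "grip_force": 45
}}

```text
clock: 9.85
tool_pos: [594.5, -48.9, 257.8]
tool_rot: [-0.124, 0.992, -0.0, 0.0]
wrist_force: [-0.6, -0.1, 5.7]
finger_gap: 0.241
grip_force: 43.8
```

```bash
cat >> h.py <<'E'
def arc(ax,turn,z_per=10,n=20,corr=(0,0,0)):
    """rows (m) along circle about ax from present pose, turning 'turn' deg clockwise"""
    s=r.sense();M=rot(s['tool_rot']);p=s['tool_pos'];v=p[:2]-ax;rad=np.hypot(*v);a0=np.arctan2(v[1],v[0]);out=[]
    for i in range(1,n+1):
        t=np.radians(turn)*i/n;a=a0-t
        w=np.array([60*np.cos(a)+ax[0]-p[0],60*np.sin(a)+ax[1]-p[1],-z_per*t/2/np.pi])
        out.append([float(x) for x in (M.T@w/1e3).round(3)])
    return rad,np.degrees(a0),out
E
python3 - <<'E'
from h import *
s=r.sense();print(s['tool_pos'],s['wrist_force'],s['finger_gap'])
import pickle
print('hub at 249:',onz(camera_info('wrist'),285,161,249))
ax=np.array([539.7,-73.5]);print(arc(ax,60,n=6))
E
```

```text
[594.48109155 -48.88119711 257.83544019] [-0.62116871 -0.05301045  5.67691536] 0.240766642304328
hub at 249: [538.20053322 -74.65392191 249.        ]
(np.float64(60.058749964087994), np.float64(24.19930750172862), [[-0.001, -0.01, 0.0], [0.0, -0.021, 0.001], [0.003, -0.031, 0.001], [0.007, -0.04, 0.001], [0.013, -0.049, 0.001], [0.021, -0.056, 0.002]])
```

Call:
{"op": "apply_moves", "data": {
  "dp": [
    [-0.001,-0.01,0.0],
    [0.0,-0.021,0.001],
    [0.003,-0.031,0.001],
    [0.007,-0.04,0.001],
    [0.013,-0.049,0.001],
    [0.021,-0.056,0.002],
    [0.021,-0.056,0.002],
    [0.021,-0.056,0.002]
  ],
  "delta_rot": [
    [0,0,0],
    [0,0,0],
    [0,0,0],
    [0,0,0],
    [0,0,0],
    [0,0,0],
    [0,0,0],
    [0,0,0]
  ]
}}

```text
clock: 10.65
tool_pos: [587.9, -108.9, 256.1]
tool_rot: [-0.123, 0.992, -0.0, 0.001]
wrist_force: [-2.1, -1.7, 7.8]
finger_gap: 0.246
grip_force: 44.5
```

```bash
cat >> h.py <<'E'
def rep(ax):
    s=r.sense();v=s['tool_pos'][:2]-ax;a=np.arctan2(v[1],v[0]);u=np.array([np.cos(a),np.sin(a)]);t=np.array([-u[1],u[0]])
    f=s['wrist_force'][:2]
    print('clk',s['clock'],'rad',np.hypot(*v).round(1),'az',np.degrees(a).round(1),'z',s['tool_pos'][2].round(1),'Frad',(f@u).round(1),'Fccw(pushback)',(f@t).round(1),'Fz',s['wrist_force'][2].round(1),'pos',s['tool_pos'].round(1),s['joint_positions'].round(2))
E
python3 - <<'E'
from h import *
ax=np.array([539.7,-73.5]);rep(ax);print(arc(ax,120,n=10))
E
```

```text
clk 10.65 rad 59.9 az -36.3 z 256.1 Frad -0.7 Fccw(pushback) -2.7 Fz 7.8 pos [ 587.9 -108.9  256.1] [ 0.02  0.45  0.08  1.65 -0.04  1.04  1.94]
(np.float64(59.85354211999778), np.float64(-36.280413212071046), [[0.01, -0.007, 0.0], [0.022, -0.012, 0.001], [0.034, -0.014, 0.001], [0.047, -0.013, 0.001], [0.059, -0.01, 0.002], [0.07, -0.004, 0.002], [0.08, 0.003, 0.002], [0.088, 0.013, 0.003], [0.094, 0.024, 0.003], [0.097, 0.036, 0.003]])
```

Call:
{"op": "apply_moves", "data": {
  "dp": [
    [0.01,-0.007,0.0],
    [0.022,-0.012,0.001],
    [0.034,-0.014,0.001],
    [0.047,-0.013,0.001],
    [0.059,-0.01,0.002],
    [0.07,-0.004,0.002],
    [0.08,0.003,0.002],
    [0.088,0.013,0.003],
    [0.094,0.024,0.003],
    [0.097,0.036,0.003],
    [0.097,0.036,0.003],
    [0.097,0.036,0.003]
  ],
  "delta_rot": [
    [0,0,0],
    [0,0,0],
    [0,0,0],
    [0,0,0],
    [0,0,0],
    [0,0,0],
    [0,0,0],
    [0,0,0],
    [0,0,0],
    [0,0,0],
    [0,0,0],
    [0,0,0]
  ]
}}

```text
clock: 11.85
tool_pos: [484.5, -96.6, 252.7]
tool_rot: [-0.124, 0.992, 0.001, -0.0]
wrist_force: [-7.2, 5.8, 12.7]
finger_gap: 0.243
grip_force: 45.6
```

```bash
python3 - <<'E'
from h import *
ax=np.array([539.7,-73.5]);rep(ax);print(arc(ax,180,n=15))
E
```

```text
clk 11.85 rad 59.8 az -157.3 z 252.7 Frad 4.4 Fccw(pushback) -8.1 Fz 12.7 pos [484.5 -96.6 252.7] [ 0.02  0.29  0.08  1.91 -0.03  0.94  1.92]
(np.float64(59.840854865332126), np.float64(-157.29729364840878), [[0.001, 0.013, 0.0], [-0.001, 0.025, 0.001], [-0.006, 0.037, 0.001], [-0.013, 0.047, 0.001], [-0.022, 0.056, 0.002], [-0.032, 0.063, 0.002], [-0.044, 0.067, 0.002], [-0.057, 0.069, 0.003], [-0.069, 0.068, 0.003], [-0.081, 0.065, 0.003], [-0.092, 0.059, 0.004], [-0.102, 0.051, 0.004], [-0.11, 0.041, 0.004], [-0.115, 0.03, 0.005], [-0.119, 0.018, 0.005]])
```

Call:
{"op": "apply_moves", "data": {
  "dp": [
    [0.001,0.013,0.0],
    [-0.001,0.025,0.001],
    [-0.006,0.037,0.001],
    [-0.013,0.047,0.001],
    [-0.022,0.056,0.002],
    [-0.032,0.063,0.002],
    [-0.044,0.067,0.002],
    [-0.057,0.069,0.003],
    [-0.069,0.068,0.003],
    [-0.081,0.065,0.003],
    [-0.092,0.059,0.004],
    [-0.102,0.051,0.004],
    [-0.11,0.041,0.004],
    [-0.115,0.03,0.005],
    [-0.118,0.022,0.005],
    [-0.119,0.019,0.005],
    [-0.119,0.018,0.005]
  ],
  "delta_rot": [
    [0,0,0],
    [0,0,0],
    [0,0,0],
    [0,0,0],
    [0,0,0],
    [0,0,0],
    [0,0,0],
    [0,0,0],
    [0,0,0],
    [0,0,0],
    [0,0,0],
    [0,0,0],
    [0,0,0],
    [0,0,0],
    [0,0,0],
    [0,0,0],
    [0,0,0]
  ]
}}

```text
clock: 13.55
tool_pos: [595.5, -50.6, 247.7]
tool_rot: [-0.124, 0.992, 0.0, -0.001]
wrist_force: [-7.9, 3.8, 12.7]
finger_gap: 0.24
grip_force: 46.1
```

```bash
python3 - <<'E'
from h import *
ax=np.array([539.7,-73.5]);rep(ax);print(arc(ax,150,n=15))
E
```

```text
clk 13.55 rad 60.3 az 22.3 z 247.7 Frad -5.8 Fccw(pushback) 6.5 Fz 12.7 pos [595.5 -50.6 247.7] [-0.05  0.46  0.05  1.66 -0.03  1.02  1.83]
(np.float64(60.30226587165847), np.float64(22.269640508293648), [[-0.0, -0.01, 0.0], [0.001, -0.021, 0.001], [0.004, -0.031, 0.001], [0.009, -0.04, 0.001], [0.015, -0.049, 0.001], [0.023, -0.056, 0.002], [0.031, -0.061, 0.002], [0.041, -0.066, 0.002], [0.051, -0.068, 0.002], [0.062, -0.068, 0.003], [0.072, -0.067, 0.003], [0.082, -0.064, 0.003], [0.091, -0.059, 0.004], [0.1, -0.053, 0.004], [0.107, -0.045, 0.004]])
```

Call:
{"op": "apply_moves", "data": {
  "dp": [
    [0.0,-0.01,0.0],
    [0.001,-0.021,0.001],
    [0.004,-0.031,0.001],
    [0.009,-0.04,0.001],
    [0.015,-0.049,0.001],
    [0.023,-0.056,0.002],
    [0.031,-0.061,0.002],
    [0.041,-0.066,0.002],
    [0.051,-0.068,0.002],
    [0.062,-0.068,0.003],
    [0.072,-0.067,0.003],
    [0.082,-0.064,0.003],
    [0.091,-0.059,0.004],
    [0.1,-0.053,0.004],
    [0.107,-0.045,0.004]
  ],
  "delta_rot": [
    [0,0,0],
    [0,0,0],
    [0,0,0],
    [0,0,0],
    [0,0,0],
    [0,0,0],
    [0,0,0],
    [0,0,0],
    [0,0,0],
    [0,0,0],
    [0,0,0],
    [0,0,0],
    [0,0,0],
    [0,0,0],
    [0,0,0]
  ]
}}

```text
clock: 15.05
tool_pos: [503.8, -121.4, 243.7]
tool_rot: [-0.123, 0.992, -0.001, 0.001]
wrist_force: [5.7, -4.8, -0.4]
finger_gap: 0.24
grip_force: 44.8
```

```bash
python3 - <<'E'
from h import *
ax=np.array([539.7,-73.5]);rep(ax);print(arc(ax,45,n=9))
E
```

```text
clk 15.05 rad 59.9 az -126.8 z 243.7 Frad 0.4 Fccw(pushback) 7.4 Fz -0.4 pos [ 503.8 -121.4  243.7] [ 0.07  0.34  0.06  1.87 -0.03  0.93  1.97]
(np.float64(59.892071295807895), np.float64(-126.82670771634893), [[0.003, 0.004, 0.0], [0.006, 0.009, 0.0], [0.008, 0.013, 0.0], [0.01, 0.018, 0.001], [0.012, 0.023, 0.001], [0.013, 0.028, 0.001], [0.013, 0.034, 0.001], [0.013, 0.039, 0.001], [0.013, 0.044, 0.001]])
```

Call:
{"op": "apply_moves", "data": {
  "dp": [
    [0.003,0.004,0],
    [0.006,0.009,0],
    [0.008,0.013,0]
  ],
  "delta_rot": [
    [0,0,0],
    [0,0,0],
    [0,0,0]
  ]
}}

```text
clock: 15.35
tool_pos: [492.6, -110.6, 243.4]
tool_rot: [-0.123, 0.992, -0.001, 0.001]
wrist_force: [5.7, -5.4, -4.1]
finger_gap: 0.239
grip_force: 44.5
```

Call:
{"op": "apply_moves", "data": {
  "dp": [
    [0.002,0.005,0.001],
    [0.004,0.01,0.001],
    [0.005,0.015,0.001]
  ],
  "delta_rot": [
    [0,0,0],
    [0,0,0],
    [0,0,0]
  ]
}}

```text
clock: 15.65
tool_pos: [484.6, -97.4, 242.8]
tool_rot: [-0.123, 0.992, -0.001, 0.001]
wrist_force: [4.8, -5.5, 2.1]
finger_gap: 0.24
grip_force: 45.4
```

Call:
{"op": "apply_moves", "data": {
  "dp": [
    [0,0.006,0],
    [0,0.011,0],
    [0,0.016,0]
  ],
  "delta_rot": [
    [0,0,0],
    [0,0,0],
    [0,0,0]
  ]
}}

```text
clock: 15.95
tool_pos: [480.2, -82.0, 242.5]
tool_rot: [-0.123, 0.992, -0.001, 0.0]
wrist_force: [4.0, -7.5, -0.3]
finger_gap: 0.246
grip_force: 44.9
```

```bash
python3 - <<'E'
from h import *
ax=np.array([539.7,-73.5]);rep(ax);print(arc(ax,60,n=12))
E
```

```text
clk 15.95 rad 60.2 az -171.9 z 242.5 Frad -2.9 Fccw(pushback) 8.0 Fz -0.3 pos [480.2 -82.  242.5] [ 0.01  0.29  0.05  1.94 -0.02  0.91  1.88]
(np.float64(60.15280998025269), np.float64(-171.85557240280923), [[-0.001, 0.005, 0.0], [-0.002, 0.01, 0.0], [-0.004, 0.015, 0.0], [-0.006, 0.02, 0.001], [-0.008, 0.025, 0.001], [-0.011, 0.029, 0.001], [-0.015, 0.033, 0.001], [-0.018, 0.037, 0.001], [-0.022, 0.04, 0.001], [-0.026, 0.043, 0.001], [-0.031, 0.046, 0.001], [-0.035, 0.049, 0.002]])
```

Call:
{"op": "apply_moves", "data": {
  "dp": [
    [-0.001,0.005,0],
    [-0.002,0.01,0]
  ],
  "delta_rot": [
    [0,0,0],
    [0,0,0]
  ]
}}

```text
clock: 16.15
tool_pos: [479.5, -71.9, 242.3]
tool_rot: [-0.123, 0.992, -0.001, 0.0]
wrist_force: [4.8, -7.6, -4.4]
finger_gap: 0.245
grip_force: 44.6
```

Call:
{"op": "apply_moves", "data": {
  "dp": [
    [-0.002,0.005,0],
    [-0.004,0.01,0.001]
  ],
  "delta_rot": [
    [0,0,0],
    [0,0,0]
  ]
}}

```text
clock: 16.35
tool_pos: [480.9, -61.2, 241.6]
tool_rot: [-0.123, 0.992, -0.001, 0.0]
wrist_force: [-4.2, -6.0, 18.5]
finger_gap: 0.24
grip_force: 46.4
```

Call:
{"op": "apply_moves", "data": {
  "dp": [
    [-0.002,0.005,0],
    [-0.005,0.009,0]
  ],
  "delta_rot": [
    [0,0,0],
    [0,0,0]
  ]
}}

```text
clock: 16.55
tool_pos: [483.7, -51.3, 241.6]
tool_rot: [-0.123, 0.992, -0.001, 0.0]
wrist_force: [0.4, -7.3, 2.8]
finger_gap: 0.245
grip_force: 45.1
```

Call:
{"op": "apply_moves", "data": {
  "dp": [
    [-0.004,0.004,0],
    [-0.007,0.008,0]
  ],
  "delta_rot": [
    [0,0,0],
    [0,0,0]
  ]
}}

```text
clock: 16.75
tool_pos: [488.3, -41.9, 241.4]
tool_rot: [-0.123, 0.992, -0.001, -0.0]
wrist_force: [1.5, -9.2, -0.3]
finger_gap: 0.242
grip_force: 44.9
```

Call:
{"op": "apply_moves", "data": {
  "dp": [
    [-0.004,0.003,0],
    [-0.008,0.006,0]
  ],
  "delta_rot": [
    [0,0,0],
    [0,0,0]
  ]
}}

```text
clock: 16.95
tool_pos: [494.1, -34.1, 241.3]
tool_rot: [-0.123, 0.992, -0.001, -0.001]
wrist_force: [-3.4, -8.8, 4.6]
finger_gap: 0.245
grip_force: 45.1
```

Call:
{"op": "apply_moves", "data": {
  "dp": [
    [-0.005,0.003,0],
    [-0.009,0.006,0.001]
  ],
  "delta_rot": [
    [0,0,0],
    [0,0,0]
  ]
}}

```text
clock: 17.15
tool_pos: [501.8, -26.4, 240.9]
tool_rot: [-0.123, 0.992, -0.001, -0.0]
wrist_force: [-5.5, -11.3, 23.9]
finger_gap: 0.242
grip_force: 47.0
```

```bash
python3 - <<'E'
from h import *
ax=np.array([539.7,-73.5]);rep(ax);print(arc(ax,60,n=12))
E
```

```text
clk 17.15 rad 60.4 az 128.8 z 240.9 Frad -5.4 Fccw(pushback) 11.4 Fz 23.9 pos [501.8 -26.4 240.9] [-0.08  0.32  0.02  1.91 -0.01  0.92  1.76]
(np.float64(60.44859052642368), np.float64(128.77081514603907), [[-0.005, 0.002, 0.0], [-0.01, 0.003, 0.0], [-0.015, 0.004, 0.0], [-0.02, 0.005, 0.001], [-0.026, 0.005, 0.001], [-0.031, 0.005, 0.001], [-0.036, 0.004, 0.001], [-0.041, 0.003, 0.001], [-0.046, 0.001, 0.001], [-0.051, -0.001, 0.001], [-0.056, -0.003, 0.002], [-0.06, -0.006, 0.002]])
```

Call:
{"op": "apply_moves", "data": {
  "dp": [
    [-0.005,0.002,0],
    [-0.01,0.003,0]
  ],
  "delta_rot": [
    [0,0,0],
    [0,0,0]
  ]
}}

```text
clock: 17.35
tool_pos: [510.4, -20.8, 240.8]
tool_rot: [-0.123, 0.992, -0.001, -0.001]
wrist_force: [-9.1, -6.9, 14.7]
finger_gap: 0.245
grip_force: 46.5
```

Call:
{"op": "apply_moves", "data": {
  "dp": [
    [-0.005,0.001,0],
    [-0.01,0.002,0]
  ],
  "delta_rot": [
    [0,0,0],
    [0,0,0]
  ]
}}

```text
clock: 17.55
tool_pos: [519.4, -16.6, 240.6]
tool_rot: [-0.123, 0.992, -0.001, -0.001]
wrist_force: [-8.0, -10.0, 11.5]
finger_gap: 0.246
grip_force: 46.3
```

Call:
{"op": "apply_moves", "data": {
  "dp": [
    [-0.006,0,0],
    [-0.011,0,0]
  ],
  "delta_rot": [
    [0,0,0],
    [0,0,0]
  ]
}}

```text
clock: 17.75
tool_pos: [529.8, -13.9, 240.3]
tool_rot: [-0.123, 0.992, -0.001, -0.001]
wrist_force: [-10.2, -8.1, 10.2]
finger_gap: 0.238
grip_force: 46.1
```

```bash
python3 - <<'E'
from h import *
ax=np.array([539.7,-73.5]);rep(ax);print(arc(ax,60,n=12))
E
```

```text
clk 17.75 rad 60.5 az 99.5 z 240.3 Frad -6.3 Fccw(pushback) 11.4 Fz 10.2 pos [529.8 -13.9 240.3] [-0.1   0.36  0.02  1.84 -0.01  0.94  1.74]
(np.float64(60.450104120099226), np.float64(99.4666676281345), [[-0.005, -0.001, 0.0], [-0.01, -0.002, 0.0], [-0.015, -0.004, 0.0], [-0.02, -0.006, 0.001], [-0.025, -0.008, 0.001], [-0.029, -0.011, 0.001], [-0.033, -0.014, 0.001], [-0.037, -0.018, 0.001], [-0.041, -0.021, 0.001], [-0.044, -0.026, 0.001], [-0.047, -0.03, 0.001], [-0.049, -0.035, 0.002]])
```

```bash
python3 - <<'E'
from h import *
ax=np.array([539.7,-73.5]);print(arc(ax,130,n=13))
E
```

```text
(np.float64(60.450104120099226), np.float64(99.4666676281345), [[-0.01, -0.002, 0.0], [-0.02, -0.006, 0.001], [-0.029, -0.011, 0.001], [-0.037, -0.018, 0.001], [-0.044, -0.026, 0.001], [-0.049, -0.035, 0.002], [-0.053, -0.044, 0.002], [-0.055, -0.055, 0.002], [-0.055, -0.065, 0.002], [-0.053, -0.075, 0.003], [-0.05, -0.085, 0.003], [-0.044, -0.094, 0.003], [-0.038, -0.102, 0.004]])
```

Call:
{"op": "apply_moves", "data": {
  "dp": [
    [-0.01,-0.002,0.0],
    [-0.02,-0.006,0.001],
    [-0.029,-0.011,0.001],
    [-0.037,-0.018,0.001],
    [-0.044,-0.026,0.001],
    [-0.049,-0.035,0.002],
    [-0.053,-0.044,0.002],
    [-0.055,-0.055,0.002],
    [-0.055,-0.065,0.002],
    [-0.053,-0.075,0.003],
    [-0.05,-0.085,0.003],
    [-0.044,-0.094,0.003],
    [-0.038,-0.102,0.004]
  ],
  "delta_rot": [
    [0,0,0],
    [0,0,0],
    [0,0,0],
    [0,0,0],
    [0,0,0],
    [0,0,0],
    [0,0,0],
    [0,0,0],
    [0,0,0],
    [0,0,0],
    [0,0,0],
    [0,0,0],
    [0,0,0]
  ]
}}

```text
clock: 19.05
tool_pos: [593.6, -100.1, 237.0]
tool_rot: [-0.125, 0.992, 0.001, 0.001]
wrist_force: [0.0, 14.1, 17.4]
finger_gap: 0.242
grip_force: 46.7
```

```bash
python3 - <<'E'
from h import *
ax=np.array([539.7,-73.5]);rep(ax);print(arc(ax,12,n=4))
E
```

```text
clk 19.05 rad 60.1 az -26.3 z 237.0 Frad -6.2 Fccw(pushback) 12.6 Fz 17.4 pos [ 593.6 -100.1  237. ] [ 0.04  0.48  0.04  1.66 -0.03  1.    1.91]
(np.float64(60.08805834393353), np.float64(-26.25480701728258), [[0.002, -0.002, 0.0], [0.004, -0.004, 0.0], [0.007, -0.007, 0.0], [0.009, -0.009, 0.0]])
```

Call:
{"op": "apply_moves", "data": {
  "dp": [
    [0.002,-0.002,0],
    [0.004,-0.004,0],
    [0.007,-0.006,0],
    [0.009,-0.008,0],
    [0.009,-0.008,0],
    [0.009,-0.008,0]
  ],
  "delta_rot": [
    [0,0,0],
    [0,0,0],
    [0,0,0],
    [0,0,0],
    [0,0,0],
    [0,0,0]
  ]
}}

```text
clock: 19.65
tool_pos: [586.9, -110.3, 236.8]
tool_rot: [-0.124, 0.992, 0.001, 0.001]
wrist_force: [6.1, 8.3, 5.5]
finger_gap: 0.244
grip_force: 45.6
```

```bash
python3 - <<'E'
from h import *
ax=np.array([539.7,-73.5]);rep(ax)
E
```

```text
clk 19.65 rad 59.9 az -37.9 z 236.8 Frad -0.3 Fccw(pushback) 10.3 Fz 5.5 pos [ 586.9 -110.3  236.8] [ 0.06  0.47  0.04  1.67 -0.03  0.99  1.93]
```

Call:
{"op": "apply_moves", "data": {
  "dp": [
    [0.002,-0.001,0],
    [0.004,-0.002,0],
    [0.004,-0.003,0],
    [0.004,-0.003,0]
  ],
  "delta_rot": [
    [0,0,0],
    [0,0,0],
    [0,0,0],
    [0,0,0]
  ]
}}

```text
clock: 20.05
tool_pos: [583.9, -114.0, 236.8]
tool_rot: [-0.125, 0.992, 0.001, 0.001]
wrist_force: [6.4, 10.5, 4.0]
finger_gap: 0.237
grip_force: 45.4
```

```bash
python3 - <<'E'
from h import *
ax=np.array([539.7,-73.5]);rep(ax)
E
```

```text
clk 20.05 rad 59.9 az -42.4 z 236.8 Frad -2.4 Fccw(pushback) 12.0 Fz 4.0 pos [ 583.9 -114.   236.8] [ 0.06  0.47  0.04  1.68 -0.03  0.99  1.94]
```

Call:
{"op": "apply_moves", "data": {
  "dp": [
    [-0.0006,0.0004,0],
    [-0.0006,0.0004,0]
  ],
  "delta_rot": [
    [0,0,0],
    [0,0,0]
  ]
}}

```text
clock: 20.25
tool_pos: [584.0, -113.9, 236.7]
tool_rot: [-0.124, 0.992, 0.001, 0.001]
wrist_force: [3.4, 7.5, 6.0]
finger_gap: 0.24
grip_force: 45.5
```

Call:
{"op": "apply_moves", "data": {
  "dp": [
    [0,0,0],
    [0,0,0],
    [0,0,0],
    [0,0,0],
    [0,0,0],
    [0,0,0]
  ],
  "delta_rot": [
    [0,0,0],
    [0,0,0],
    [0,0,0],
    [0,0,0],
    [0,0,0],
    [0,0,0]
  ],
  "claw": 0.7
}}

```text
clock: 20.85
tool_pos: [582.8, -115.3, 236.3]
tool_rot: [-0.124, 0.992, -0.0, -0.0]
wrist_force: [-0.2, 0.9, 0.3]
finger_gap: 0.698
grip_force: 0.0
```

Call:
{"op": "apply_moves", "data": {
  "dp": [
    [0,0,-0.02],
    [0,0,-0.05],
    [0,0,-0.09],
    [0,0.03,-0.11],
    [0,0.08,-0.12],
    [0,0.13,-0.12],
    [0,0.17,-0.12],
    [0,0.17,-0.12],
    [0,0.17,-0.12]
  ],
  "delta_rot": [
    [0,0,0],
    [0,0,0],
    [0,0,0],
    [0,0,0],
    [0,0,0],
    [0,0,0],
    [0,0,0],
    [0,0,0],
    [0,0,0]
  ]
}}

```text
clock: 21.75
tool_pos: [541.0, 50.2, 356.5]
tool_rot: [-0.125, 0.992, -0.0, 0.0]
wrist_force: [1.0, -0.5, -0.2]
finger_gap: 0.695
grip_force: 0.0
```

```bash
python3 - <<'E'
from h import *
ims=[]
w=camera_info('wrist')
for n in('wrist','top','side'):
    f,d=grab_frame(n);P=cloud(w if n=='wrist' else camera_info(n),d);ims.append(f)
    m=(P[...,2]>258)&(P[...,2]<278)&(d>0)&(np.hypot(P[...,0]-540,P[...,1]+73.5)<80);print(n,m.sum(),P[m].mean(0).round(1))
    if m.sum(): print('az',np.degrees(np.arctan2(P[m].mean(0)[1]+73.5,P[m].mean(0)[0]-539.7)))
a=ims[0];b=cv2.resize(ims[2][195:355,280:400],None,fx=3,fy=3);im=np.zeros((480,800,3),np.uint8);im[:330,:440]=cv2.resize(a,(440,330));im[:480,440:800]=b[:480,:360]
cv2.imwrite('pics/end.png',im);s=r.sense();print(s['clock'],s['tool_pos'],s['wrist_force'])
E
```

```text
wrist 1258 [ 580.9 -111.3  267.5]
az -42.51398908329915
top 85 [ 584.3 -113.7  269.5]
az -42.024022806627315
side 67 [ 586.3 -108.8  266.8]
az -37.105704431198696
21.9 [541.30631896  48.38967453 356.24559735] [ 0.1759318  -0.03748473  0.34422509]
```

View pics/end.png

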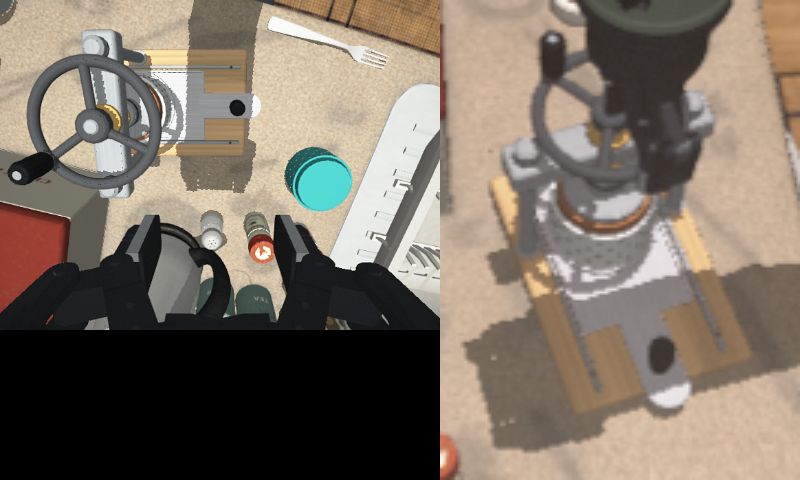

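The plate sits on the follower and the tray is home. The crank at (33,168) matches the angle I left it at (-42°), and the gripper is clear of everything.

```bash
python3 -c "
from h import *
print(order.hand_in())"
```

```text
the job is handed in; nothing more can be done
None
```

I handed the job in: the tray is home against the stop, and the handwheel is about half a turn past the touch (touch located to about ±6°, from the jump in winding force). The gripper was clear and nothing else was touched; about 22 s of the 72 s were used.

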